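# Clamp the glued case of a resistance box

### The arm

A 6-joint arm with a two-finger parallel gripper is mounted at the origin on the work surface. World frame = base frame: x ahead of the robot, y to its left, z up, the work surface at z = 0. Lengths are in m, angles in rad, forces in N, time in s.
With the tool pointing down it reaches from about 0.25 to 0.725 m from the base axis. Payload 4 kg.
Tool frame: the origin (TCP) lies between the finger pads; the fingertips stand 17 mm ahead of it and the grasp point (between the pads) lies 2 mm behind it; z points along the fingers, y is the direction in which the jaws open and shut (so a half turn about z gives the same grasp; the last joint's range is limited). The gripper opens to 85 mm and grips with 20 to 120 N. Pads are 22 mm wide; open, the fingers measure 114 mm over their backs; the gripper's body (76 mm by 85 mm) begins 54 mm behind the grasp point. The pads swing forward as they close: fully open they stand 13 mm farther back than shut.
Start: joints at [1.154, 0.241, 0.005, 1.335, 0, 1.571], TCP at [0.202, 0.457, 0.248] pointing down, gripper open.
Joint ranges: [-2.72, 2.72], [-1.05, 1.87], [-1.09, 1.28], [-1.99, 2.15], [-1.42, 1.44], [-3.14, 3.14]. Speed limits (rad/s): [2.79, 2.79, 3.14, 3.14, 3.14, 3.14].

### API

Orientations are given as a unit quaternion [x, y, z, w].
In Python, from workcell import readout, viewer, order gives the robot as it stands. The module is installed in compiled form; this text tells all that it offers.
- The arm moves only by the shell command python3 -m crank 'ROWS'. ROWS is text: rows parted by semicolons, each of 7 numbers parted by spaces: the shift along the tool's x, y, z in m, then the turn, a rotation vector about the tool's x, y, z in rad, then the gripper's target within -1 to 1 (shut at 1, half-way at 0, fully open at -1). A call has 1 to 20 rows; each row shifts and turns the pose as measured when the row begins, along the tool's axes as they then stand; what a row does not reach is not made up. A row lasts 1/12 s, in which the tool goes at most 41.7 mm and 7.16 degrees, less where a joint would pass 70% of its speed; a pose out of reach is approached as far as the arm can. A call with a gripper value outside its range is refused whole. The fingers move at their own pace and stop on an object; the grip force is fixed at half the most. Time passes only in rows, so rows that do not move let the fingers close. It gives the time, the measured TCP pose, the force and the opening at its end, in the units of the state.
- readout.get_obs(): the state, without advancing time (a new reading comes with each control period).
- viewer.camera(name): name is "side" or "top"; returns the picture (400x640x3 uint8, red, green, blue); there is no depth.
- viewer.calibration(name): a dict with "fx", "fy", "cx", "cy" (pixels), "eye" and "rotation" of the camera in the world. Camera axes: x right, y down, z forward; pixel columns grow to the right and rows downward; lengths in m; the calibration is good to about 2 mm. A picture is of the moment at which its call begins. calibration takes no time and is no camera call.
- order.job_done(): hands the job in, once; it reports no verdict.
The state is a dict: "clock": time; "joint_pos": joint angles; "joint_vel": joint speeds; "tau": joint torques, N m; "eef_pos": TCP position; "tool_rot": TCP orientation; "ft_force": force on the tool from outside, world axes, zero at the start; "ft_torque": the same for the moment, N m; "grip_width": finger opening in m.
Only numpy, scipy, OpenCV 4.12 (cv2) and the standard library are available. Lean on these libraries where they do the work, as an engineer would, in place of code of your own. Each camera call takes 0.05 s, during which the arm holds its last target. There are 200 camera calls.

### The job

The bar clamp on the bench is shut too far for the freshly glued wooden case: press the release button on its sliding jaw and, keeping it pressed, push the jaw all the way back to the end stop. Then push the case along the bench in between the two jaws until it sits square against the clamp's bed, and push the sliding jaw up until it closes snugly on the case, with the case's other end against the fixed jaw. Only press and push with the fingers: push the case gently, never pinch, lift or tip it, and leave the other things on the bench where they are.

Things in the scene. Friction and masses are not known exactly. Their poses are not given: they have to be found in the camera images.
- clamp: Bar clamp bolted to the bench: green castings, steel bar. Origin: bench level, middle of the bed; z up, y along the bar in the opening direction (fixed jaw to end stop), x away from the open side: the jaw arms reach towards -x, the case goes in along +x. Bed plate x -30 to 30, y -165 to 165, 10 high; bar 14 wide, z 32 to 52, ratchet notches every 10 mm underneath. (mm in this frame)
- fixed_face (a point): Middle of the fixed jaw's face, at x -60, y -130, z 31 mm in the clamp's frame. Arm x -88 to 16, y -148 to -130, z 6 to 56; its head over the bar is 76 high. The case's space lies over the bench between the jaw faces, from x = -88 to the edge of the bed plate at x = -30. Axes as the clamp's.
- end_stop (a point): Middle of the end stop's face, where the sliding jaw's lug arrives: x 0, y 135, z 37 mm in the clamp's frame. The block is 16 thick, 40 wide, 64 high. Axes as the clamp's.
- jaw (a joint): Opening, m: gap between the jaw faces; 0 shut, 0.185 fully back at the end stop, 0.120 on the case. The sliding jaw's face is at y = -0.130 + opening. The ratchet bars moving back unless the release is pressed; pushing shut always works (clicks every 10 mm, 5 to 9 N) and the jaw stays where left. With the release pressed it slides with about 4 N.
- jaw_face (a point): Middle of the sliding jaw's face, x -60, z 31 mm. Measured back (+y) from it: arm 18 thick, x -88 to 16, z 6 to 56; carriage on the bar 34 wide, 80 long, deck at z 56; upright over the first 18 mm, top z 100; lug from 70 to 80, top z 92. The 52 mm pocket between them is open above and at both sides and holds the button. Push on lug, upright or arm. Axes as the clamp's.
- release (a joint): Spring release button, m pressed straight down: 0 up, 0.010 fully down. From 0.0040 on the ratchet is free. About 3 N at first, 6 N fully down; it springs up when let go (up to 0.003 may remain where the pawl rests on a crest).
- release_top (a point): Middle of the top of the release button (ribbed black pad, 34 along the bar by 26 across): 74 mm above the bench when up, 44 mm behind the jaw's face, on the bar's centre line. Moves with jaw and button.
- case: Open-topped empty wooden case, 60 (its x) by 120 (its y) by 48 high, walls 8, about 0.3 kg, loose on the bench before the clamp's open side. Origin: middle of its underside; z up. Its long side goes along the bar. Seated in the clamp its origin is at x -60, y -70 mm in the clamp's frame. Its fresh joints do not bear over 40 N from the fingers.
- panel: Bystander: black top panel of the case with two brass terminals, 116 by 56, 22 high, lying on the bench to the left of the case. Origin: middle of its underside.
- glue: Bystander: white glue bottle, 50 across, 112 high, beyond the bar. Origin: middle of its underside.
- weights: Bystander: brass slotted weights on a hanger, 48 across, 103 high, beyond the bar. Origin: middle of its underside.
- multimeter: Bystander: orange multimeter, 148 by 74 by 41, on the left. Origin: middle of its underside.
- screwdriver: Bystander: screwdriver lying on the right. Origin: on its underside.
- gclamp: Bystander: small steel G-clamp lying on the right. Origin: middle of its spine's underside.
Things that resemble listed ones, but are neither listed nor needed, are in the scene too. What is shaped like the case but pink or red is not meant.

How it is judged:
On the way, in this order (a step that is already met when the one before it is completed fails the run):
1. with the release held pressed, the sliding jaw goes back past the case's length (value of joint jaw above 0.115 m and value of joint release above 0.0035 m), for 0.1 s.
2. the sliding jaw is all the way back at the end stop (value of joint jaw above 0.177 m), for 0.1 s.
3. the case has been pushed in between the jaws up to the bed (x of case in the frame of clamp above -0.067 m and y of case in the frame of clamp between -0.074 and 0 m), for 0.1 s.
At the end, for the whole second after the job is handed in: The case stands flat on the bench between the jaws, within 6 mm of the bed's edge, its long side along the bar within 0.06 rad, its end within 4 mm of the fixed jaw's face, at rest; the sliding jaw is closed on it with at most 3.5 mm of play (opening 0.116 to 0.1235 m) (value of joint jaw between 0.116 and 0.1235 m and x of case in the frame of clamp between -0.066 and -0.055 m and y of case in the frame of clamp between -0.074 and -0.066 m and angle between the y axis of case and the y axis of clamp, either way round below 0.06 rad and height (world z) of case below 0.004 m and angle between case's own z axis and vertical below 0.05 rad and linear speed of case below 0.01 m/s); the robot touches nothing.
It fails at once if the case is lifted or tipped (height (world z) of case above 0.012 m or angle between case's own z axis and vertical above 0.2 rad).
It fails at once if a bystander is moved (distance of any of panel, glue, weights, multimeter, screwdriver, gclamp from where it was at the start of the episode above 0.02 m).
It fails at once if the case is squeezed or shoved hard (over 40 N) (contact force between the fingers and case above 40 N).
It also fails if it takes over 58 s, if anything falls off the work surface, if the arm or the gripper's body presses on something with over 40 N, if the wrist force passes 120 N, or if a joint passes its speed limit or range.

## Working session

There is one attempt and no reset: what is moved stays moved. The work goes in short steps, Python scripts to look and compute and a shell command to move; the robot and the scene stay as the last step left them, time stands still between calls to the robot, and variables do not carry over. Pictures are saved under pics/ and viewed, about 8 in all and at most 12, crops included, and the job is handed in when it is done.

```bash
mkdir -p pics
python3 - <<'E'
from workcell import readout, viewer
import cv2
for n in ("top","side"):
    im=viewer.camera(n); cv2.imwrite(f"pics/{n}0.png",im[:,:,::-1]); 
    c=viewer.calibration(n); print(n,c)
o=readout.get_obs(); print(o["clock"],o["eef_pos"],o["tool_rot"],o["ft_force"],o["grip_width"])
E
```

```text
top {'fx': 362.06381888615806, 'fy': 362.06381888615806, 'cx': 316.3490844851749, 'cy': 194.94070237447167, 'eye': array([ 0.40871083, -0.00312367,  0.92621025]), 'rotation': array([ 0.70638067, -0.70185712,  0.05814039, -0.07101137])}
side {'fx': 434.6253296344502, 'fy': 434.6253296344502, 'cx': 314.40364718780836, 'cy': 195.82915940205072, 'eye': array([ 0.10803574, -0.73422898,  0.79757334]), 'rotation': array([ 0.86992169, -0.25022878,  0.11939621, -0.40788031])}
0.1 [0.20221915 0.45671452 0.24750807] [ 2.06905706e-01  9.78360441e-01 -9.15846370e-04 -1.95708505e-04] [ 0.35780643  0.32570937 -0.05107265] 0.08537751035862333
```

View pics/top0.png

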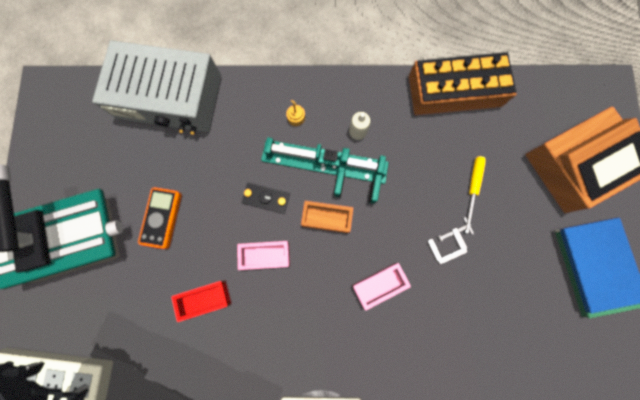

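View pics/side0.png

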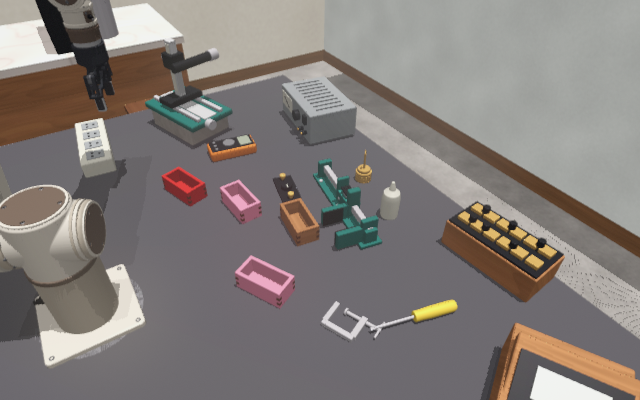

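```bash
cat > h.py <<'E'
import numpy as np, cv2
from workcell import viewer, readout
from scipy.spatial.transform import Rotation as R
def cal(n):
    c=viewer.calibration(n); return c, R.from_quat(c["rotation"]).as_matrix()
def back(n,u,v,z):
    c,M=cal(n); d=M@np.array([(u-c["cx"])/c["fx"],(v-c["cy"])/c["fy"],1]); e=c["eye"]
    return e+d*(z-e[2])/d[2]
def proj(n,P):
    c,M=cal(n); p=(np.atleast_2d(P)-c["eye"])@M
    return np.c_[p[:,0]/p[:,2]*c["fx"]+c["cx"],p[:,1]/p[:,2]*c["fy"]+c["cy"]]
def shot(n,name,x0,y0,x1,y1,k):
    im=viewer.camera(n)[y0:y1,x0:x1,::-1]
    im=cv2.resize(im,None,fx=k,fy=k,interpolation=cv2.INTER_CUBIC)
    for i in range(0,x1-x0,10): cv2.line(im,(i*k,0),(i*k,4 if (x0+i)%50 else 12),(255,255,255),1)
    for i in range(0,y1-y0,10): cv2.line(im,(0,i*k),(4 if (y0+i)%50 else 12,i*k),(255,255,255),1)
    cv2.imwrite(f"pics/{name}.png",im)
E
python3 - <<'E'
from h import *
shot("top","t1",230,95,400,240,4)
shot("side","s1",270,140,410,270,5)
print(back("top",316,195,0), viewer.calibration("top")["eye"])
E
```

```text
[0.57983691 0.01540946 0.        ] [ 0.40871083 -0.00312367  0.92621025]
```

View pics/t1.png

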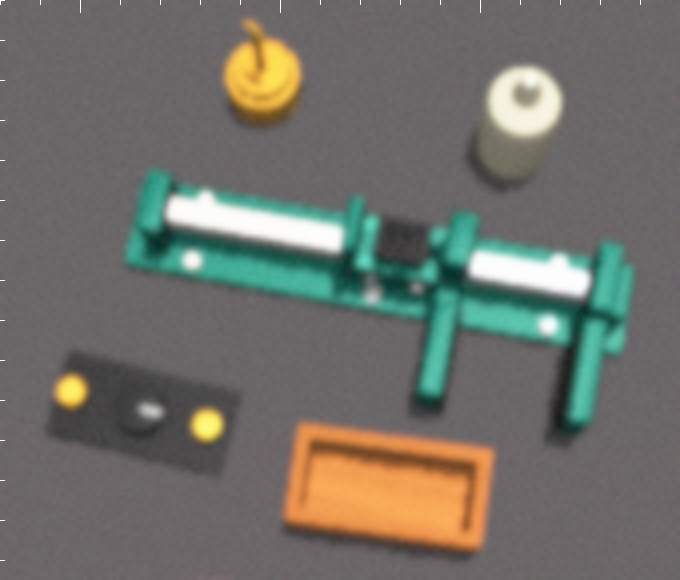

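View pics/s1.png

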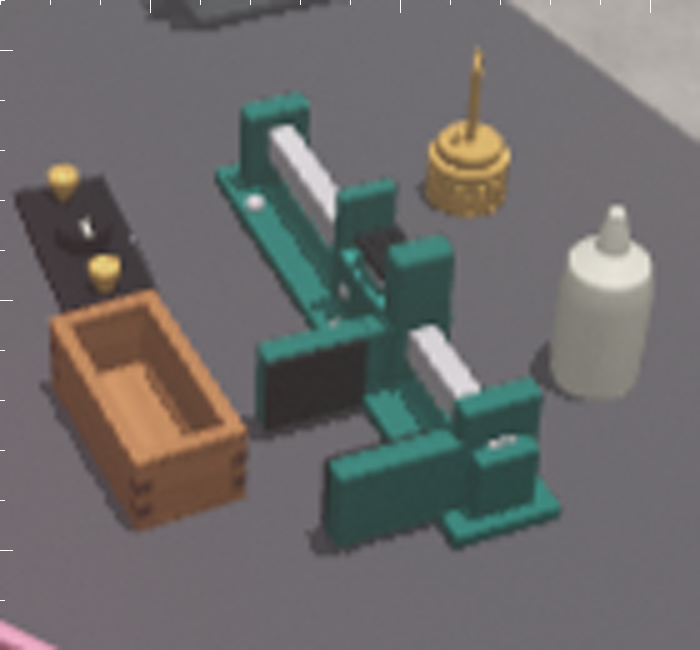

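```bash
cat > fit.py <<'E'
from h import *
from scipy.optimize import least_squares
def fit(obs,x0,jaw=False):
    def model(p,q):
        q=np.array(q,float)/1000
        if jaw and len(p)==4 : pass
        c,s=np.cos(p[2]),np.sin(p[2])
        return np.array([p[0]+c*q[0]-s*q[1],p[1]+s*q[0]+c*q[1],q[2]])
    def res(p):
        r=[]
        for n,u,v,q in obs:
            q=list(q)
            if len(q)==4: q=[q[0],q[1]-130+p[3]*1000,q[2]]   # y relative to sliding face
            r+=list(proj(n,model(p,q))[0]-[u,v])
        return r
    s=least_squares(res,x0,loss="soft_l1"); print(np.round(s.x,4)); print(np.round(np.reshape(s.fun,(-1,2)),1).tolist()); return s.x
E
python3 - <<'E'
from fit import *
T=lambda u,v,q:("top",230+u/4,95+v/4,q)
S=lambda u,v,q:("side",270+u/5,140+v/5,q)
cl=[T(126,264,(-30,165,10)),T(614,352,(-30,-165,10)),T(632,264,(30,-165,10)),
 T(568,420,(-88,-130,56)),T(590,422,(-88,-148,56)),
 S(218,174,(-30,165,10)),S(558,510,(30,-165,10)),S(330,465,(-88,-148,56)),S(330,543,(-88,-148,6)),
 T(419,398,(-88,18,56,0)),T(440,400,(-88,0,56,0)),T(402,241,(0,44,74,0)),S(262,358,(-88,0,56,0)),S(262,428,(-88,0,6,0)),S(452,245,(17,0,100,0))]
p=fit(cl,[.6,0,-.15,.09])
ca=[T(298,423,(30,60,48)),T(493,448,(30,-60,48)),T(480,548,(-30,-60,0)),T(285,524,(-30,60,0)),
 S(53,322,(-30,60,48)),S(150,293,(30,60,48)),S(245,432,(30,-60,48)),S(138,465,(-30,-60,48)),S(135,527,(-30,-60,0)),S(243,495,(30,-60,0))]
c=fit(ca,[.5,0.03,-.1])
M=R.from_euler('z',p[2]).as_matrix()
print("case in clamp",M[:2,:2].T@(c[:2]-p[:2]),c[2]-p[2])
pt=lambda *q:np.round(M@np.array(q)/1000+[p[0],p[1],0],4)
o=-130+p[3]*1000
print("button",pt(0,o+44,74),"button at end",pt(0,55+44,74))
E
```

```text
[ 0.6676 -0.0052 -0.1867  0.0721]
[[-1.3, -0.2], [1.2, 1.1], [0.4, 1.0], [-2.2, 0.3], [-0.4, 1.2], [-1.2, -1.9], [0.4, -1.4], [1.2, 2.2], [0.4, 0.9], [-1.4, -1.1], [0.6, -0.2], [-0.7, 0.0], [0.5, 0.3], [0.2, 0.5], [0.7, 0.2]]
[ 0.5187 -0.0133 -0.1347]
[[0.2, -0.0], [-0.1, 0.5], [-1.3, 1.3], [0.9, 0.7], [-0.8, -1.0], [0.7, -1.1], [0.6, -0.8], [-0.2, -0.4], [0.8, 0.8], [0.8, 0.2]]
case in clamp [-0.14479977 -0.03563931] 0.052005471316936946
button [ 0.665  -0.0189  0.074 ] button at end [0.686  0.0921 0.074 ]
```

```bash
python3 -m crank '0 0 0 0 0 -0.116 1; 0 0 0 0 0 -0.116 1; -0.03 -0.021 0 0 0 0 1; -0.03 -0.021 0 0 0 0 1; -0.03 -0.021 0 0 0 0 1; -0.03 -0.021 0 0 0 0 1; -0.03 -0.021 0 0 0 0 1; -0.03 -0.021 0 0 0 0 1; -0.03 -0.021 0 0 0 0 1; -0.03 -0.021 0 0 0 0 1; -0.03 -0.021 0 0 0 0 1; -0.03 -0.021 0 0 0 0 1; -0.03 -0.021 0 0 0 0 1; -0.03 -0.021 0 0 0 0 1; -0.03 -0.021 0 0 0 0 1; -0.03 -0.021 0 0 0 0 1; -0.03 -0.021 0 0 0 0 1; -0.03 -0.021 0 0 0 0 1; 0 0 0 0 0 0 1'
cat > w.py <<'E'
from h import *
import json
C=np.array([.6676,-.0052]); th=-.1867
def where():
    o=readout.get_obs(); Q=R.from_quat(o["tool_rot"]).as_matrix(); p=np.array(o["eef_pos"])
    M=R.from_euler('z',th).as_matrix(); q=M[:2,:2].T@(p[:2]-C)
    print("t",o["clock"],"clampframe mm",np.round(1000*q,1),"z",round(1000*p[2],1),"yaw err of tool y",round(np.arctan2(Q[1,1],Q[0,1])-th-np.pi/2,4),"tilt",np.round(Q[:2,2],3),"F",np.round(M.T@np.array(o["ft_force"]),1),"grip",round(o["grip_width"],4))
    return q,p
if __name__=="__main__": where()
E
python3 w.py
```

```text
clock: 1.78
eef_pos: [0.6354, 0.0266, 0.2403]
tool_rot: [0.081, 0.997, -0.002, -0.003]
ft_force: [-1.2, 0.7, -0.6]
grip_width: 0.0001
t 1.7833 clampframe mm [-37.6  25.3] z 240.3 yaw err of tool y 0.0247 tilt [-0.006 -0.003] F [-1.3  0.5 -0.6] grip 0.0001
```

```bash
python3 -m crank '-0.01 -0.01 0.025 0 0 0.025 1; -0.01 -0.01 0.025 0 0 0 1; -0.01 -0.01 0.025 0 0 0 1; -0.007 -0.009 0.025 0 0 0 1; -0.004 -0.005 0.01 0 0 0 1; 0 0 0 0 0 0 1'
python3 - <<'E'
from w import *
where()
shot("side","s2",310,110,410,230,5)
shot("top","t2",260,90,400,200,5)
E
```

```text
clock: 2.28
eef_pos: [0.6699, -0.0284, 0.1246]
tool_rot: [0.096, 0.995, -0.001, -0.003]
ft_force: [-0.1, 0.3, -0.7]
grip_width: 0.0001
t 2.2833 clampframe mm [  6.5 -22.4] z 124.6 yaw err of tool y -0.0061 tilt [-0.006 -0.002] F [-0.2  0.3 -0.7] grip 0.0001
```

View pics/s2.png

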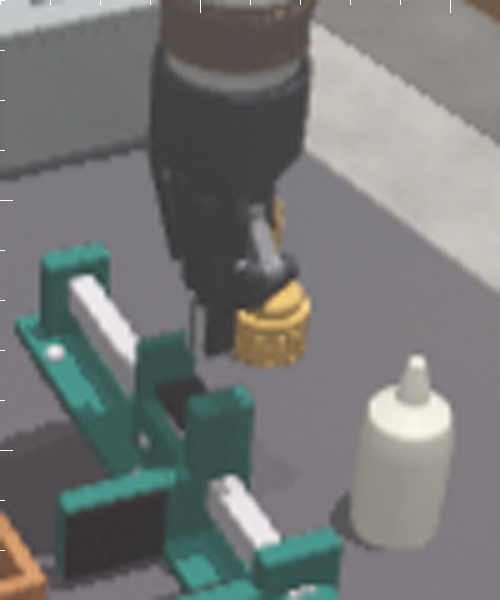

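View pics/t2.png

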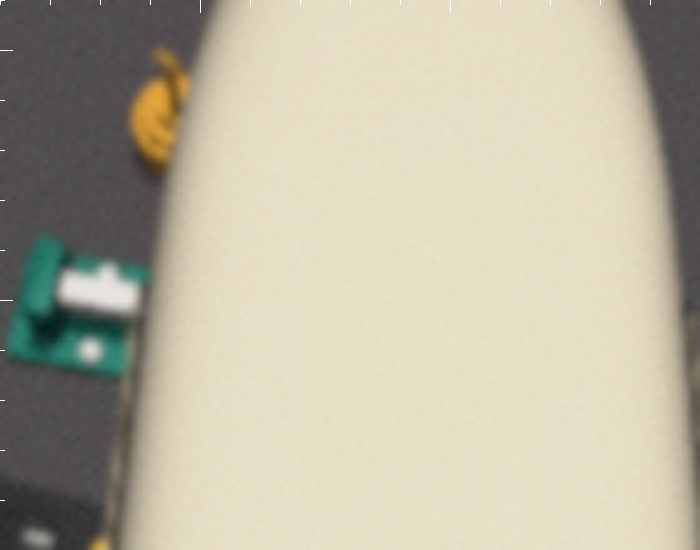

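Run:
```python
from w import *
M=R.from_euler('z',th).as_matrix()
f=lambda *q:((proj("side",M@np.array(q)/1000+[*C,0])[0]-[310,110])*5).round()
for dx in(-11,11):
  for dy in(-14,14): print("tip",dx,dy,f(6.5+dx,-22.4+dy,107.6))
o=-57.9
for q in((0,44,74),(-13,27,74),(-13,61,74),(13,27,74),(-17,0,100),(17,0,100),(17,18,100),(-17,70,92),(17,70,92)): print(q,f(q[0],o+q[1],q[2]))
```

```text
tip -11 -14 [201. 369.]
tip -11 14 [178. 339.]
tip 11 -14 [239. 360.]
tip 11 14 [216. 329.]
(0, 44, 74) [187. 393.]
(-13, 27, 74) [178. 417.]
(-13, 61, 74) [151. 380.]
(13, 27, 74) [223. 406.]
(-17, 0, 100) [195. 411.]
(17, 0, 100) [256. 396.]
(17, 18, 100) [240. 376.]
(-17, 70, 92) [139. 345.]
(17, 70, 92) [197. 331.]
```

```bash
python3 -m crank '0.004 0.007 0 0 0 -0.006 1; 0.0025 0.005 0.01 0 0 0 1; 0 0 0.015 0 0 0 1; 0 0 0 0 0 0 1;0 0 0 0 0 0 1'; python3 w.py
```

```text
clock: 2.8
eef_pos: [0.6694, -0.0077, 0.1104]
tool_rot: [0.09, 0.996, 0.001, 0.006]
ft_force: [-0.1, -0.6, 1.2]
grip_width: 0.0
t 2.8 clampframe mm [ 2.3 -2.1] z 110.4 yaw err of tool y 0.0073 tilt [0.011 0.   ] F [-0.  -0.6  1.2] grip 0.0
```

```bash
python3 -m crank '0.001 -0.009 -0.003 0 0 0.006 1; 0 0 0 0 0 0 1;0 0 0 0 0 0 1'; python3 w.py
```

```text
clock: 3.05
eef_pos: [0.6673, -0.0152, 0.1167]
tool_rot: [0.092, 0.996, 0.001, 0.008]
ft_force: [0.7, 0.0, 0.3]
grip_width: -0.0
t 3.05 clampframe mm [ 1.5 -9.9] z 116.7 yaw err of tool y 0.0034 tilt [0.015 0.   ] F [0.7 0.2 0.3] grip -0.0
```

```bash
python3 -m crank '0.0015 0 0.008 0 0.015 0 1; 0 0 0.01 0 0 0 1;0 0 0.005 0 0 0 1; 0 0 0 0 0 0 1'; python3 w.py
```

```text
clock: 3.38
eef_pos: [0.6671, -0.0157, 0.0938]
tool_rot: [0.092, 0.996, 0.002, 0.001]
ft_force: [-1.0, 0.9, 0.8]
grip_width: 0.0001
t 3.3833 clampframe mm [  1.5 -10.5] z 93.8 yaw err of tool y 0.0019 tilt [0.003 0.003] F [-1.1  0.7  0.8] grip 0.0001
```

Tip is now at about z 77 mm, over the button; press about 11 mm.

```bash
python3 -m crank '0 0 0.006 0 0 0 1;0 0 0.005 0 0 0 1;0 0 0.003 0 0 0 1;0 0 0.001 0 0 0 1'; python3 w.py
```

```text
clock: 3.72
eef_pos: [0.668, -0.0156, 0.0809]
tool_rot: [0.092, 0.996, 0.002, 0.003]
ft_force: [-3.8, -0.6, 10.1]
grip_width: 0.0003
t 3.7167 clampframe mm [  2.3 -10.2] z 80.9 yaw err of tool y 0.0018 tilt [0.006 0.004] F [-3.6 -1.3 10.1] grip 0.0003
```

```bash
python3 -m crank '0.001 0.005 0.001 0 0 0 1;0 0.008 0.001 0 0 0 1;0 0.008 0.001 0 0 0 1;0 0.008 0.001 0 0 0 1;0 0.008 0.001 0 0 0 1'; python3 w.py
```

```text
clock: 4.13
eef_pos: [0.6733, 0.0122, 0.0814]
tool_rot: [0.096, 0.995, -0.006, 0.005]
ft_force: [-3.4, -4.6, 7.8]
grip_width: -0.0001
t 4.1333 clampframe mm [ 2.4 18.2] z 81.4 yaw err of tool y -0.0066 tilt [ 0.008 -0.012] F [-2.4 -5.2  7.8] grip -0.0001
```

```bash
python3 -m crank '0 0.01 0.001 0 0 0 1;0 0.01 0.001 0 0 0 1;0 0.01 0.001 0 0 0 1;0 0.01 0.001 0 0 0 1;0 0.01 0.001 0 0 0 1;0 0.01 0.001 0 0 0 1'; python3 w.py
```

```text
clock: 4.63
eef_pos: [0.6825, 0.0622, 0.0815]
tool_rot: [0.101, 0.995, -0.014, 0.005]
ft_force: [-3.9, -3.9, 8.2]
grip_width: -0.0001
t 4.6333 clampframe mm [ 2.1 68.9] z 81.5 yaw err of tool y -0.0153 tilt [ 0.006 -0.03 ] F [-3.1 -4.5  8.2] grip -0.0001
```

```bash
python3 -m crank '0 0.01 0.001 -0.01 0 -0.005 1;0 0.01 0.001 -0.01 0 -0.005 1;0 0.01 0.001 -0.01 0 -0.005 1;0 0.008 0.001 -0.005 0 0 1;0 0.006 0.001 -0.005 0 0 1'; python3 w.py
```

```text
clock: 5.05
eef_pos: [0.6896, 0.0997, 0.0809]
tool_rot: [0.095, 0.995, -0.001, 0.007]
ft_force: [-3.3, -3.8, 8.3]
grip_width: 0.0004
t 5.05 clampframe mm [  2.2 107.1] z 80.9 yaw err of tool y -0.0039 tilt [ 0.014 -0.003] F [-2.6 -4.3  8.3] grip 0.0004
```

```bash
python3 -m crank '0 0.006 0.001 0 0 0 1;0 0.006 0.001 0 0 0 1;0 0.006 0.001 0 0 0 1;0 0.005 0.001 0 0 0 1'; python3 w.py
```

```text
clock: 5.38
eef_pos: [0.6902, 0.1033, 0.0814]
tool_rot: [0.101, 0.995, -0.019, 0.006]
ft_force: [-4.7, -9.5, 10.5]
grip_width: -0.0002
t 5.3833 clampframe mm [  2.1 110.8] z 81.4 yaw err of tool y -0.0166 tilt [ 0.007 -0.04 ] F [ -2.8 -10.2  10.5] grip -0.0002
```

```bash
python3 -m crank '0 0.007 0.001 0 0 0 1;0 0.005 0.001 0 0 0 1;0 -0.004 -0.002 0 0 0 1;0 0 -0.012 -0.02 0 0 1;0 0 -0.02 -0.02 0 -0.01 1;0 0 -0.025 0 0 -0.005 1;0 0 -0.025 0 0 0 1;0 0 -0.01 0 0 0 1'; python3 w.py
```

```text
clock: 6.05
eef_pos: [0.6859, 0.1006, 0.1758]
tool_rot: [0.098, 0.995, -0.008, 0.002]
ft_force: [-0.0, 0.1, 0.4]
grip_width: -0.0002
t 6.05 clampframe mm [ -1.7 107.3] z 175.8 yaw err of tool y -0.0105 tilt [ 0.002 -0.017] F [-0.   0.1  0.4] grip -0.0002
```

Now travel to before the case, opening the fingers.

```bash
python3 -m crank '0.025 -0.018 0 -0.017 0 -0.01 -1;0.025 -0.018 0 0 0 0 -1;0.025 -0.018 0 0 0 0 -1;0.025 -0.018 0 0 0 0 -1;0.025 -0.018 0 0 0 0 -1;0.025 -0.018 0 0 0 0 -1;0.025 -0.018 0 0 0 0 -1;0.018 -0.01 0 0 0 0 -1;0.005 -0.006 0 0 0 0 -1;0 0 0 0 0 0 -1'
python3 - <<'E'
from w import *
where()
shot("side","s3",230,100,430,270,4)
E
```

```text
clock: 6.88
eef_pos: [0.4581, -0.0025, 0.1737]
tool_rot: [0.091, 0.996, 0.006, 0.007]
ft_force: [0.5, -1.2, -0.3]
grip_width: 0.0854
t 6.8833 clampframe mm [-206.3  -36.3] z 173.7 yaw err of tool y 0.0037 tilt [0.016 0.01 ] F [ 0.7 -1.1 -0.3] grip 0.0854
```

View pics/s3.png

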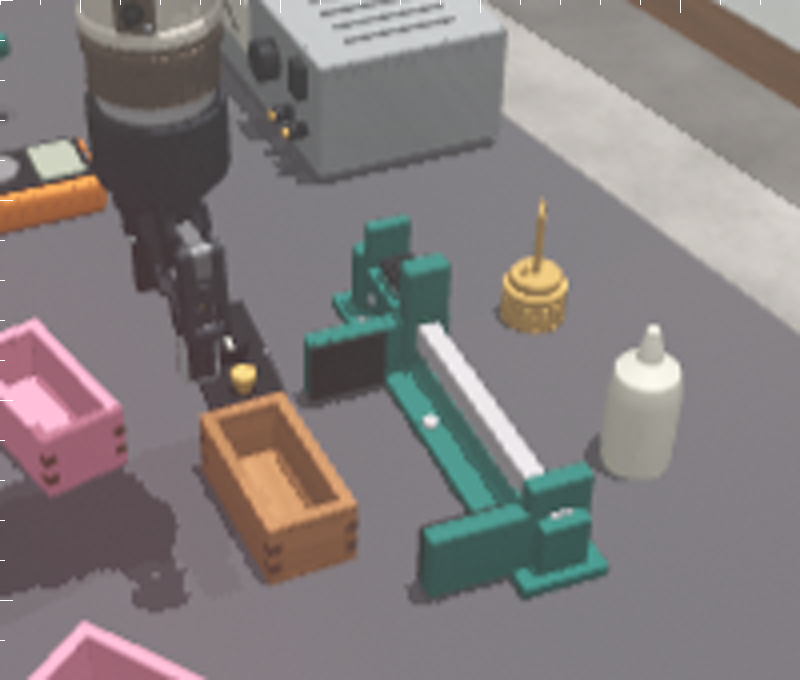

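Run:
```python
from w import *
M=R.from_euler('z',th).as_matrix()
for u,v in((288,241),(290,268),(237,245)): print((M.T@(back("top",u,v,.045)-[*C,0])*1000).round())
for u,v in((230+220/4,95+475/4),(230+240/4,95+393/4)): print("panel",(M.T@(back("top",u,v,.01)-[*C,0])*1000).round())
```

```text
[-222.   46.   45.]
[-284.   28.   45.]
[-255.  166.   45.]
panel [-155.   72.   10.]
panel [-100.   70.   10.]
```

```bash
python3 -m crank '0 0 0.025 -0.01 0.016 0.004 -1;0 0 0.025 0 0 0 -1;0 0 0.025 0 0 0 -1;0 0 0.025 0 0 0 -1;0 0 0.022 0 0 0 -1;0 0 0.012 0 0 0 -1;0 0 0 0 0 0 -1'; python3 w.py
```

```text
clock: 7.52
eef_pos: [0.4778, 0.0045, 0.0381]
tool_rot: [0.091, 0.996, 0.015, 0.01]
ft_force: [-0.3, -0.5, 0.3]
grip_width: 0.0855
t 7.5167 clampframe mm [-188.3  -25.7] z 38.1 yaw err of tool y 0.0046 tilt [0.023 0.028] F [-0.2 -0.6  0.3] grip 0.0855
```

```bash
python3 -m crank '0.006 -0.008 0 0.028 0.023 0.004 -1;0.003 -0.004 0.006 0 0 0 -1;0 0 0.006 0 0 0 -1;0 0 0 0 0 0 -1'; python3 w.py
```

```text
clock: 7.85
eef_pos: [0.4721, -0.0042, 0.0248]
tool_rot: [0.092, 0.996, 0.003, -0.001]
ft_force: [0.0, 0.2, 0.1]
grip_width: 0.0855
t 7.85 clampframe mm [-192.3  -35.3] z 24.8 yaw err of tool y 0.003 tilt [-0.001  0.005] F [-0.   0.3  0.1] grip 0.0855
```

```bash
python3 -m crank '-0.005 0 0 0 0 0 -1;-0.005 0 0 0 0 0 -1;-0.005 0 0 0 0 0 -1;-0.005 0 0 0 0 0 -1;-0.006 0 0 0 0 0 -1;-0.006 0 0 0 0 0 -1;-0.006 0 0 0 0 0 -1;-0.006 0 0 0 0 0 -1'; python3 w.py
```

```text
clock: 8.52
eef_pos: [0.5195, -0.0125, 0.0258]
tool_rot: [0.092, 0.996, 0.004, -0.0]
ft_force: [-0.1, 0.7, -1.4]
grip_width: 0.0854
t 8.5167 clampframe mm [-144.2  -34.6] z 25.8 yaw err of tool y 0.0034 tilt [0.001 0.007] F [-0.2  0.6 -1.4] grip 0.0854
```

```bash
python3 -m crank '-0.006 0 0 0 0 0 -1;-0.006 0 0 0 0 0 -1;-0.005 0 0 0 0 0 -1'
python3 - <<'E'
from w import *
where()
shot("side","s4",250,130,400,270,4)
E
```

```text
clock: 8.77
eef_pos: [0.5386, -0.0161, 0.0257]
tool_rot: [0.092, 0.996, 0.004, 0.0]
ft_force: [-1.0, 0.1, 0.3]
grip_width: 0.0855
t 8.7667 clampframe mm [-124.8  -34.6] z 25.7 yaw err of tool y 0.0032 tilt [0.001 0.007] F [-1.  -0.1  0.3] grip 0.0855
```

View pics/s4.png

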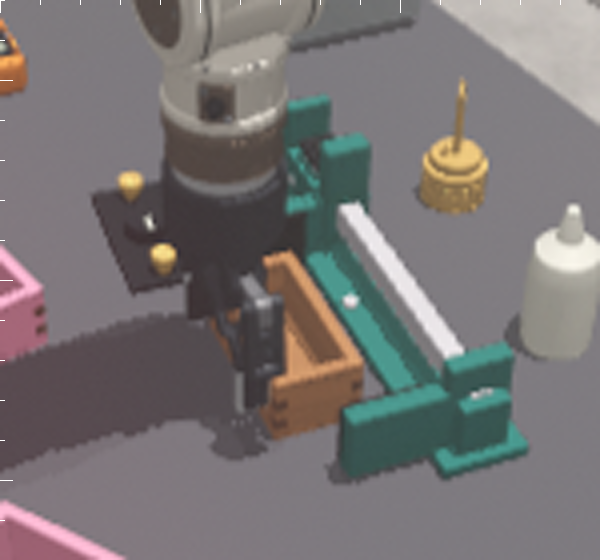

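```bash
python3 -m crank '-0.006 0 0 0 0 0 -1;-0.005 0 0 0 0 0 -1;-0.004 0 0 0 0 0 -1;-0.003 0 0 0 0 0 -1;-0.002 0 0 0 0 0 -1'; python3 w.py
```

```text
clock: 9.23
eef_pos: [0.5609, -0.0201, 0.0258]
tool_rot: [0.092, 0.996, 0.004, 0.0]
ft_force: [-1.7, 0.3, 0.5]
grip_width: 0.0855
t 9.2333 clampframe mm [-102.1  -34.5] z 25.8 yaw err of tool y 0.0031 tilt [0.001 0.007] F [-1.8 -0.1  0.5] grip 0.0855
```

```bash
python3 -m crank '-0.002 0 0 0 0 0 -1;-0.002 0 0 0 0 0 -1'; python3 w.py;  python3 -m crank '-0.002 0 0 0 0 0 -1;-0.002 0 0 0 0 0 -1'; python3 w.py
```

```text
clock: 9.4
eef_pos: [0.5628, -0.0205, 0.0256]
tool_rot: [0.092, 0.996, 0.004, -0.002]
ft_force: [-9.3, 1.8, 8.2]
grip_width: 0.0854
t 9.4 clampframe mm [-100.1  -34.5] z 25.6 yaw err of tool y 0.0033 tilt [-0.004  0.008] F [-9.5  0.   8.2] grip 0.0854
clock: 9.57
eef_pos: [0.5626, -0.0205, 0.0254]
tool_rot: [0.091, 0.996, 0.004, -0.007]
ft_force: [-6.3, 1.4, 4.3]
grip_width: 0.0853
t 9.5667 clampframe mm [-100.3  -34.6] z 25.4 yaw err of tool y 0.0035 tilt [-0.012  0.01 ] F [-6.4  0.3  4.3] grip 0.0853
```

```bash
python3 -m crank '0.008 0 0 0 0 0 -1;0.01 0 0 -0.008 -0.01 0 -1;0.003 0 -0.01 0 0 0 -1;0 0 -0.025 0 0 0 -1;0 0 -0.025 0 0 0 -1;0 0 -0.025 0 0 0 -1;0 0 -0.025 0 0 0 1;0 0 -0.02 0 0 0 1;0 0 0 0 0 0 1'
python3 - <<'E'
from w import *
where()
shot("side","s5",250,130,400,270,4)
E
```

```text
clock: 10.32
eef_pos: [0.5417, -0.0188, 0.1655]
tool_rot: [0.091, 0.996, 0.007, 0.002]
ft_force: [1.3, -0.2, 0.2]
grip_width: 0.0515
t 10.3167 clampframe mm [-121.2  -36.7] z 165.5 yaw err of tool y 0.0038 tilt [0.005 0.014] F [1.3 0.1 0.2] grip 0.0515
```

View pics/s5.png

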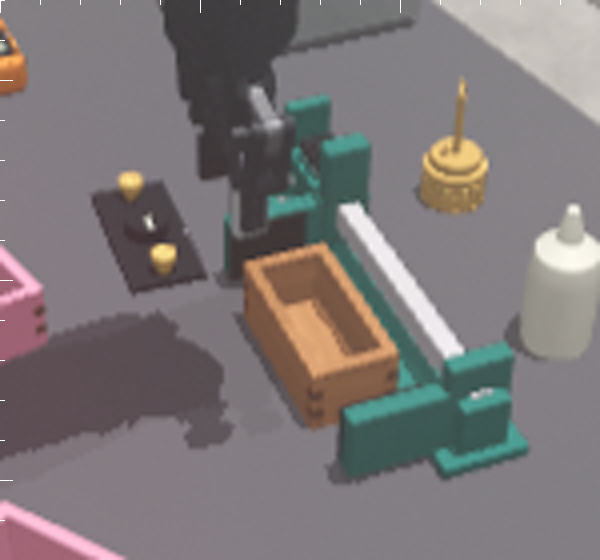

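```bash
python3 -m crank '-0.02 0.022 0 0.014 0.005 0.004 1;-0.02 0.022 0 0 0 0 1;-0.02 0.022 0 0 0 0 1;-0.02 0.022 0 0 0 0 1;-0.02 0.022 0 0 0 0 1;-0.015 0.018 0 0 0 0 1;-0.006 0.008 0 0 0 0 1;0 0 0 0 0 0 1'; python3 w.py
```

```text
clock: 11.03
eef_pos: [0.6856, 0.0957, 0.1548]
tool_rot: [0.095, 0.995, -0.002, -0.007]
ft_force: [-1.1, 0.7, 0.1]
grip_width: 0.0001
t 11.0333 clampframe mm [ -1.  102.5] z 154.8 yaw err of tool y -0.004 tilt [-0.014 -0.002] F [-1.2  0.4  0.1] grip 0.0001
```

```bash
python3 -m crank '0 -0.003 0.01 0 -0.014 0 1;0 0 0.014 0 0 0 1;0 0 0.014 0 0 0 1;0 0 0.008 0 0 0 1;0 0 0 0 0 0 1'; python3 w.py
```

```text
clock: 11.45
eef_pos: [0.6815, 0.0914, 0.102]
tool_rot: [0.095, 0.995, -0.004, -0.003]
ft_force: [-0.4, -0.7, -0.6]
grip_width: -0.0002
t 11.45 clampframe mm [-4.3 97.5] z 102.0 yaw err of tool y -0.0032 tilt [-0.007 -0.007] F [-0.2 -0.7 -0.6] grip -0.0002
```

```bash
python3 -m crank '-0.003 -0.004 0.004 0.005 -0.005 0 1;0 -0.006 0 0 0 0 1;0 -0.006 0 0 0 0 1;0 -0.006 0 0 0 0 1;0 -0.008 0 0 0 0 1;0 -0.008 0 0 0 0 1'; python3 w.py
```

```text
clock: 11.95
eef_pos: [0.6778, 0.062, 0.0978]
tool_rot: [0.091, 0.996, 0.005, -0.0]
ft_force: [2.4, 10.4, -5.2]
grip_width: -0.0001
t 11.95 clampframe mm [-2.4 68. ] z 97.8 yaw err of tool y 0.005 tilt [0.    0.009] F [ 0.4 10.7 -5.2] grip -0.0001
```

```bash
python3 -m crank '0 -0.006 0 0.004 0 0 1;0 -0.006 0 0.004 0 0 1;0 -0.006 0 0 0 0 1;0 -0.006 0 0 0 0 1;0 -0.006 0 0 0 0 1'; python3 w.py
```

```text
clock: 12.37
eef_pos: [0.6745, 0.045, 0.0983]
tool_rot: [0.086, 0.996, 0.016, 0.001]
ft_force: [2.0, 11.2, -4.0]
grip_width: -0.0002
t 12.3667 clampframe mm [-2.5 50.6] z 98.3 yaw err of tool y 0.0153 tilt [0.005 0.032] F [-0.1 11.4 -4. ] grip -0.0002
```

```bash
python3 -m crank '0 -0.007 0 0.012 0 0.006 1;0 -0.007 0 0.012 0 0.006 1;0 -0.006 0 0.012 0 0.005 1;0 -0.006 0 0.008 0 0 1'; python3 w.py
```

```text
clock: 12.7
eef_pos: [0.6723, 0.0325, 0.0982]
tool_rot: [0.089, 0.996, 0.009, 0.001]
ft_force: [2.7, 13.0, -4.8]
grip_width: -0.0002
t 12.7 clampframe mm [-2.4 37.9] z 98.2 yaw err of tool y 0.0077 tilt [0.004 0.018] F [ 0.3 13.3 -4.8] grip -0.0002
```

```bash
python3 -m crank '0 -0.006 0 0.01 0 0.004 1;0 -0.006 0 0.01 0 0.004 1;0 -0.005 0 0.008 0 0 1'; python3 w.py; python3 -m crank '0 -0.005 0 0.005 0 0 1;0 -0.004 0 0.005 0 0 1'; python3 w.py
```

```text
clock: 12.95
eef_pos: [0.6708, 0.0247, 0.0982]
tool_rot: [0.09, 0.996, 0.005, 0.001]
ft_force: [2.6, 12.3, -6.4]
grip_width: -0.0001
t 12.95 clampframe mm [-2.4 30. ] z 98.2 yaw err of tool y 0.0069 tilt [0.003 0.01 ] F [ 0.3 12.5 -6.4] grip -0.0001
clock: 13.12
eef_pos: [0.6705, 0.0235, 0.0982]
tool_rot: [0.087, 0.996, 0.008, 0.002]
ft_force: [2.7, 10.0, -4.8]
grip_width: -0.0001
t 13.1167 clampframe mm [-2.4 28.7] z 98.2 yaw err of tool y 0.0129 tilt [0.005 0.016] F [ 0.8 10.3 -4.8] grip -0.0001
```

```bash
python3 -m crank '0 -0.007 0 0.008 0 0.004 1;0 -0.007 0 0.008 0 0.004 1;0 -0.007 0 0.006 0 0.004 1'; python3 w.py; python3 -m crank '0 -0.006 0 0.005 0 0 1;0 -0.006 0 0.005 0 0 1'; python3 w.py
```

```text
clock: 13.37
eef_pos: [0.6691, 0.0156, 0.0983]
tool_rot: [0.088, 0.996, 0.011, 0.002]
ft_force: [5.0, 22.3, -6.7]
grip_width: -0.0003
t 13.3667 clampframe mm [-2.4 20.7] z 98.3 yaw err of tool y 0.0108 tilt [0.006 0.021] F [ 0.8 22.9 -6.7] grip -0.0003
clock: 13.53
eef_pos: [0.669, 0.0158, 0.0986]
tool_rot: [0.083, 0.996, 0.018, 0.003]
ft_force: [3.2, 16.2, -5.5]
grip_width: 0.0002
t 13.5333 clampframe mm [-2.5 20.9] z 98.6 yaw err of tool y 0.02 tilt [0.009 0.035] F [ 0.1 16.5 -5.5] grip 0.0002
```

```bash
python3 -m crank '0 0.006 0 0.01 0 0.008 1;0 0.004 0 0.01 0 0.006 1;0 0 -0.01 0 0 0 1;0 0 -0.02 0 0 0 1;0 0 -0.025 0 0 0 1;0 0 -0.025 0 0 0 1;0 0 -0.015 0 0 0 1'; python3 w.py;  python3 -m crank '0.02 0.025 -0.01 0 0 0 1;0.02 0.03 -0.01 0 0 0 1;0.02 0.03 -0.01 0 0 0 1;0.02 0.03 0 0 0 0 1;0.02 0.03 0 0 0 0 1;0.02 0.03 0 0 0 0 1;0.02 0.03 0 0 0 0 1;0.02 0.03 0 0 0 0 1;0 0 0 0 0 0 1; 0 0 0 0 0 0 1'
python3 - <<'E'
from w import *
where()
shot("top","t6",240,110,400,240,5)
shot("side","s6",280,140,400,260,5)
E
```

```text
clock: 14.12
eef_pos: [0.6678, 0.0214, 0.1988]
tool_rot: [0.091, 0.996, 0.005, 0.0]
ft_force: [0.4, 0.0, 0.2]
grip_width: -0.0001
t 14.1167 clampframe mm [-4.8 26.1] z 198.8 yaw err of tool y 0.0039 tilt [0.001 0.01 ] F [0.4 0.1 0.2] grip -0.0001
clock: 14.95
eef_pos: [0.5591, 0.2795, 0.2555]
tool_rot: [0.1, 0.995, 0.005, 0.019]
ft_force: [-0.2, -0.2, -0.3]
grip_width: -0.0001
t 14.95 clampframe mm [-159.5  259.7] z 255.5 yaw err of tool y -0.0141 tilt [0.039 0.006] F [-0.2 -0.3 -0.3] grip -0.0001
```

View pics/t6.png

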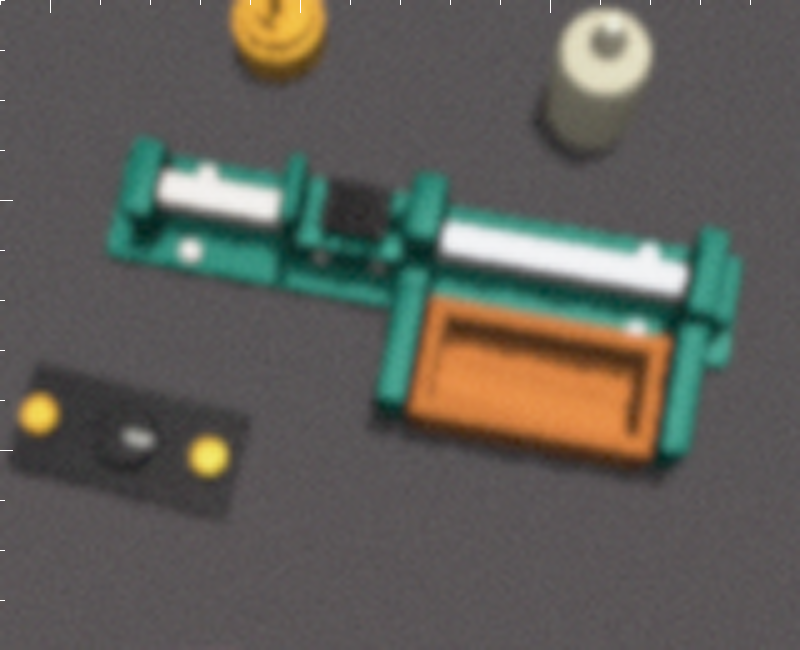

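View pics/s6.png

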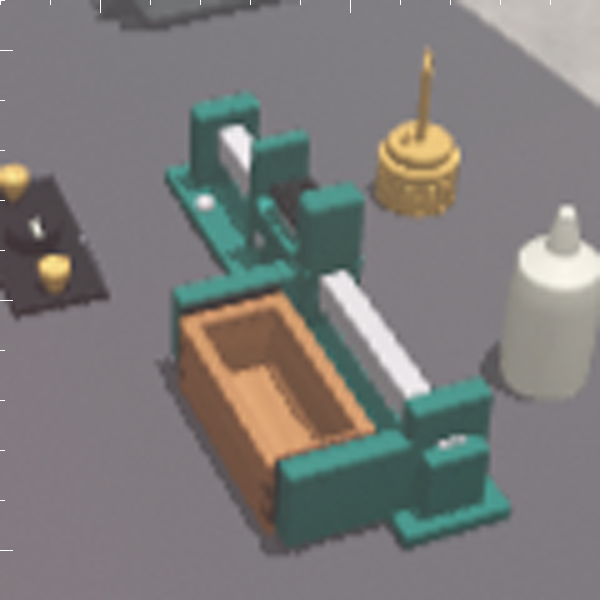

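Run:
```python
from fit import *
T=lambda u,v,q:("top",240+u/5,110+v/5,q)
S=lambda u,v,q:("side",280+u/5,140+v/5,q)
c=fit([T(433,297,(30,60,48)),T(670,337,(30,-60,48)),T(648,463,(-30,-60,0)),T(408,416,(-30,60,0)),
 S(180,318,(-30,60,48)),S(283,292,(30,60,48)),S(375,430,(30,-60,48)),S(265,530,(-30,-60,0))],[.6,-.07,-.18])
p=fit([T(108,250,(-30,165,10)),T(722,366,(-30,-165,10)),T(742,258,(30,-165,10)),
 T(658,455,(-88,-130,56)),T(684,460,(-88,-148,56)),
 S(168,174,(-30,165,10)),S(508,510,(30,-165,10)),S(280,465,(-88,-148,56)),S(280,543,(-88,-148,6)),
 T(378,402,(-88,18,56,0)),T(402,406,(-88,0,56,0)),T(355,208,(0,44,74,0)),S(175,290,(-88,18,56,0))],[.66,0,-.18,.12])
M=R.from_euler('z',p[2]).as_matrix()
print("case in clamp",M[:2,:2].T@(c[:2]-p[:2]),c[2]-p[2])
```

```text
[ 0.5973 -0.0642 -0.1827]
[[-0.3, -0.6], [-0.2, 0.1], [-2.1, 1.4], [0.2, 2.2], [0.0, -0.4], [0.2, -0.5], [1.4, 0.7], [0.7, 0.6]]
[ 0.6681 -0.0061 -0.1961  0.1182]
[[-1.0, 0.0], [0.4, 1.3], [0.3, 0.8], [-1.9, -0.5], [0.2, -0.0], [-0.5, -2.0], [0.2, -1.1], [0.9, 2.2], [0.1, 1.0], [-0.7, -0.8], [1.7, -0.2], [0.6, -0.1], [-1.0, -1.1]]
case in clamp [-0.05804186 -0.07084475] 0.01333361867870575
```

```bash
python3 -c "
from workcell import order; print(order.job_done())"
```

```text
the job is handed in; nothing more can be done
None
```

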